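# Fit the tanged spring on a hold-down post

### The job

Fit the loose coil spring, tang end down as it stands, over the upright rod of the hold-down post: work it gently past both notched collars, twisting a little whenever its tang snags and never forcing it, until it sits fully home on the base plate. Then turn it back so that its tang lines up with the tab on the plate, which locks it under the lower collar, and let go. Leave the jar, tub, hammer and brush where they are.

Things in the scene. Friction and masses are not known exactly. Their poses are not given: they have to be found in the camera images.
- spring_center (a point): Loose steel compression spring standing upright on the bench, tang end down: 46 mm outside, 4 mm wire, bore 37 mm, 62 mm tall when free, about 0.1 kg. Point on its axis 31 mm above its underside; it rides with the lowest coils and does not sink when only the upper coils are squeezed. z: spring axis, up; x: from the axis towards the tang. About 900 N/m; solid after 15 mm (13 N).
- spring_grip (a point): Point on the spring's axis 10 mm below its top, riding with the top coils. The top 26 mm are closed coils acting as one solid round sleeve: grip there at any bearing, finger ends at most 22 mm below the top. Below come three open coils that squeeze together and, at the foot, two closed coils. The spring does not twist along its length. Same axes as spring_center.
- spring_tang (a point): Root of the spring's tang: the end of the lowest coil is bent straight inwards, flattened to 4 x 4 mm with square edges, and reaches from the coil to 8.5 mm from the spring's axis, along the spring's x. This point lies 21 mm from the axis and 2 mm above the spring's underside.
- post: Fixed hold-down post, origin at the centre of the underside of its base plate; z up. Plate 110 x 110 x 12 mm; a 14 mm wide tab sticks out 32 mm from the middle of its +x edge. On the plate's centre stands a 13 mm rod with two notched collars. The spring is home when it stands on the plate, 12 mm above the bench. Contact between spring and post must stay below 22 N.
- rod_tip (a point): Top of the post's rod, on its axis, 88 mm above the bench; the last 14 mm taper from 13 to 4 mm diameter. Axes as the post.
- collar_upper (a point): Centre of the top face of the post's upper collar, 62 mm above the bench; 35 mm diameter, 6 mm thick, one radial notch 5.6 mm wide from rim to rod (the tang passes with 0.8 mm to spare either side). It was clocked by hand: its notch lies anywhere from -0.70 to +0.05 rad, anticlockwise from above from the post's +x (tab). It must be felt; the collar does not turn. Axes as the post.
- collar_lower (a point): Centre of the top face of the lower collar, 36 mm above the bench; the same shape as the upper, but its notch lies anywhere from +0.55 to +1.25 rad, anticlockwise from above from the post's +x (tab), to be felt. The collar does not turn. Axes as the post.
- jar: Glass jar with a metal lid, 66 mm across, 85 mm tall, origin at the centre of its underside; to be left alone.
- tub: White plastic cup, 90 mm across, 70 mm tall, origin at the centre of its underside; to be left alone.
- hammer: Hammer lying on the bench, to be left alone.
- brush: Paint brush lying on the bench, to be left alone.

How it is judged:
By the outcome, as a careful person would: the job done as asked, in the order asked, and still so for the second after the job is handed in, with the robot touching nothing.
It also fails if it takes over 72 s, if anything falls off the work surface, if the arm or the gripper's body presses on something with over 40 N, if the wrist force passes 120 N, or if a joint passes its speed limit or range.

### The arm

A 6-joint arm with a two-finger parallel gripper is mounted at the origin on the work surface. World frame = base frame: x ahead of the robot, y to its left, z up, the work surface at z = 0. Lengths are in m, angles in rad, forces in N, time in s.
With the tool pointing down it reaches from about 0.425 to 0.925 m from the base axis. Payload 12.5 kg.
Tool frame: the origin (TCP) lies between the finger pads; the fingertips stand 22 mm ahead of it and the grasp point (between the pads) lies 3 mm ahead of it (arm.tip_extent is the distance from the TCP to the fingertips, in m); z points along the fingers, y is the line along which they close (so a half turn about z gives the same grasp; the last joint's range is limited). The gripper opens to 85 mm and grips with 20 to 120 N. Pads are 22 mm wide; open, the fingers measure 114 mm over their backs; the gripper's body (76 mm by 85 mm) begins 54 mm behind the grasp point. The pads swing forward as they close: fully open they stand 13 mm farther back than shut.
Start: joints at [-1.238, 0.491, 1.559, -0, 1.092, -0.106], TCP at [0.266, -0.566, 0.224] pointing down, gripper open.
Joint ranges: [-3.1, 3.1], [-0.84, 2.19], [0.05, 2.79], [-1.13, 4.28], [0.06, 2.93], [-2.69, 2.69]. Speed limits (rad/s): [2.22, 2.22, 2.79, 3.14, 3.14, 3.14].

### API

Orientations are given as a 3x3 rotation matrix whose columns are the frame's x, y, z axes.
In Python, from station import arm gives the robot as it stands. The module is installed in compiled form; this text tells all that it offers.
- The arm moves only by the tool play_rows, never from a script. Its argument "commands" is a list of rows, each an object with "travel": the shift along the world's x, y, z in cm, a list of three; "turn": the turn about the world's z in rad; "hand": the closure, from 0 (fully open) to 1 (shut). A call has 1 to 10 rows; each row is the pose to reach, as a shift and turn from the pose commanded when the call began; what a row does not reach only later rows make up. A row lasts 1/10 s, in which the tool goes at most 50 mm and 8.59 degrees, less where a joint would pass 70% of its speed; a pose out of reach is approached as far as the arm can. A call with a gripper value outside its range is refused whole. The fingers move at their own pace and stop on an object; "force" is the grip in N (left out, the last holds). Time passes only in rows, so rows that repeat a pose let the fingers close. It gives the time, the measured TCP pose, the force, the opening and the grip force at its end, in the units of the state.
- arm.get_state(): the state, without advancing time (a new reading comes with each control period).
- arm.grab_frame(name): name is "side" or "top" or "wrist"; returns the picture (384x512x3 uint8, blue, green, red); there is no depth.
- arm.camera_params(name): a dict with "mtx" (3x3 intrinsics, pixels), "k1" (the pictures are not rectified: a ray, as slopes to the right and down, at radius r is drawn at 1 + k1 r^2 times it, then the intrinsics apply), "R" (3x3) and "t" (3): a world point X has camera coordinates R X + t. Camera axes: x right, y down, z forward; pixel columns grow to the right and rows downward; lengths in m; the calibration is good to about 2 mm. A picture is of the moment at which its call begins: read the wrist's pose just before it. camera_params takes no time and is no camera call; for the wrist camera it gives the pose at the moment of the call.
- arm.finish_job(): hands the job in; it is judged then, once.
Trained networks look in the newest picture that a camera, given by its name, has taken for a name from the list of things; names that differ only in an ending like _2 or _b are one class to them, and where a whole thing is asked for, a point or a joint stands for the part that bears it (a point fixed in the world has none). Each returns a list of dicts, best first, with "conf" (0 to 1); they miss things now and then, are a little off and sometimes report something else, mostly with a low value. They report only what shows in the picture. A call takes as long as a camera call.
- arm.regions_of(label, camera): "mask" (384x512 bool, what is visible of it) and "location" ([row, column] in pixels, amid what is visible of it).
The state is a dict: "t": time; "joint_pos": joint angles; "joint_velocities": joint speeds; "joint_torque": joint torques, N m; "ee_pos": TCP position; "eef_rot": TCP orientation; "wrist_force": force on the tool from outside, world axes, zero at the start; "wrist_torque": the same for the moment, N m; "finger_gap": finger opening in m; "finger_force": force on a finger pad.
Only numpy, scipy, OpenCV 4.12 (cv2) and the standard library are available. Lean on these libraries where they do the work, as an engineer would, in place of code of your own. Each camera call takes 0.05 s, during which the arm holds its last target. There are 200 camera calls.

## Working session

There is one attempt and no reset: what is moved stays moved. The work goes in short steps, Python scripts to look and compute and a tool call to move; the robot and the scene stay as the last step left them, time stands still between calls to the robot, and variables do not carry over. Pictures are saved under pics/ and viewed, at most 10 in all, crops included, and the job is handed in when it is done.

Besides the shell and the picture viewer there is one more tool, called after ">>>" as a command line: name --argument value ..., lists and objects as JSON in quotes. play_rows: Moves the arm, as the interface text tells. Its arguments: {"type":"object","properties":{"commands":{"type":"array","items":{"type":"object","properties":{"travel":{"type":"array","items":{"type":"number"}},"turn":{"type":"number"},"hand":{"type":"number"}}}},"force":{"type":"number"}},"required":["commands"]}

```bash
mkdir -p pics
cat > h.py <<'E'
import numpy as np, cv2
from station import arm
def ray(cam,px,P=None):
    P=P or arm.camera_params(cam); K=np.array(P["mtx"]);k1=P["k1"]
    u=np.array([(px[0]-K[0,2])/K[0,0],(px[1]-K[1,2])/K[1,1]]); v=u.copy()
    for _ in range(20): v=u/(1+k1*(v@v))
    R=np.array(P["R"]);t=np.array(P["t"]).ravel()
    return -R.T@t, R.T@np.array([v[0],v[1],1])
def onz(cam,px,z,P=None):
    c,d=ray(cam,px,P); return c+d*(z-c[2])/d[2]
def proj(cam,X,P=None):
    P=P or arm.camera_params(cam); K=np.array(P["mtx"]);k1=P["k1"]
    X=np.atleast_2d(X);c=X@np.array(P["R"]).T+np.array(P["t"]).ravel()
    u=c[:,:2]/c[:,2:]; u=u*(1+k1*(u**2).sum(1,keepdims=True))
    return u*[K[0,0],K[1,1]]+[K[0,2],K[1,2]]
E
python3 - <<'E'
from h import *
s=arm.get_state();print({k:np.round(v,3).tolist() for k,v in s.items()})
ims=[]
for c in("top","side"):
    im=arm.grab_frame(c);cv2.imwrite(f"pics/{c}_raw.png",im)
    for l in("spring_grip","post"):
        for r in arm.regions_of(l,c)[:2]:
            print(c,l,r["conf"],r["location"],r["mask"].sum())
    ims.append(im)
    P=arm.camera_params(c);print(c,np.round(P["mtx"],0).tolist(),np.round(-np.array(P["R"]).T@np.array(P["t"]).ravel(),3))
cv2.imwrite("pics/both.png",cv2.resize(np.hstack(ims),(800,300)))
cv2.imwrite("pics/top1.png",cv2.resize(ims[0],(800,600)))
E
```

```text
{'t': 0.0, 'joint_pos': [-1.238, 0.492, 1.559, -0.0, 1.092, -0.106], 'joint_velocities': [-0.0, 0.002, -0.001, -0.002, -0.0, 0.001], 'joint_torque': [-0.0, -61.845, -26.159, -0.0, 0.004, 0.0], 'ee_pos': [0.265, -0.566, 0.224], 'eef_rot': [[0.905, 0.425, -0.0], [0.425, -0.905, 0.001], [0.0, -0.001, -1.0]], 'wrist_force': [-0.564, -0.436, -0.403], 'wrist_torque': [0.074, 0.021, 0.016], 'finger_force': 0.0, 'finger_gap': 0.085}
top post 0.75 [244.8, 310.1] 1575
top [[373.0, 0.0, 251.0], [0.0, 373.0, 191.0], [0.0, 0.0, 1.0]] [0.508 0.017 1.063]
side spring_grip 0.65 [232.8, 230.4] 293
side post 0.78 [198.9, 322.9] 1212
side [[394.0, 0.0, 251.0], [0.0, 394.0, 188.0], [0.0, 0.0, 1.0]] [0.04  0.553 0.88 ]
```

View pics/top1.png

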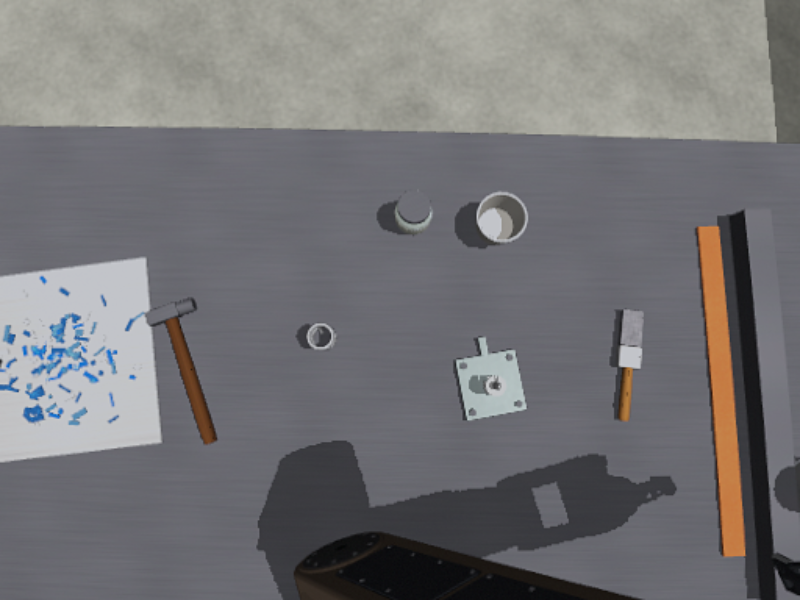

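```bash
python3 -c "
import cv2;cv2.imwrite('pics/side1.png',cv2.resize(cv2.imread('pics/side_raw.png'),(800,600)))"
```

```text
(no output)
```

View pics/side1.png

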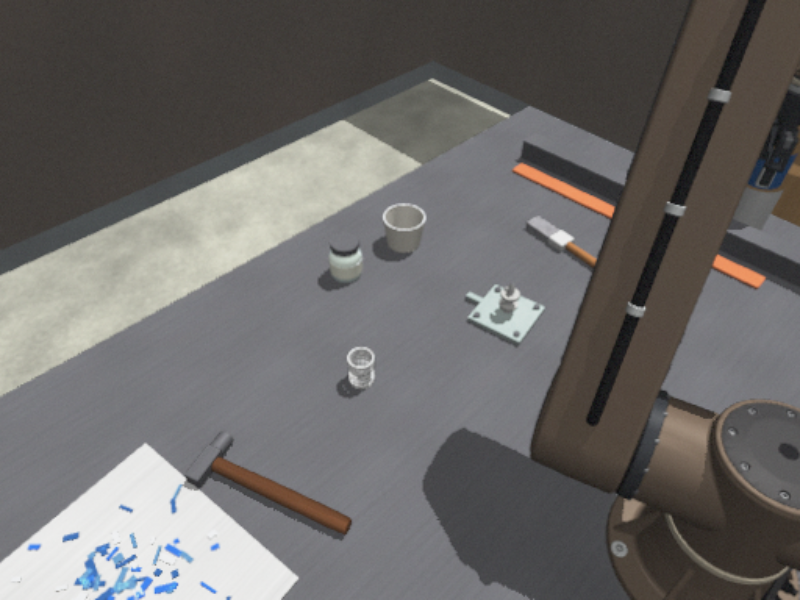

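The top picture shows the spring at about (320,336), and the post rod tip at (494,384) with its tab at (482,345), in 800x600 pixels. The space around both is clear.

Run:
```python
from h import *
f=.64
print("spring top",onz("top",(320*f,336*f),.062))
print("spring bottom?",onz("side",(361*f,355*f),.062))
print("rod tip",onz("top",(495*f,383*f),.088), onz("side",(510*f,287*f),.088))
for n,p in dict(tab=(481,339),c1=(457,361),c2=(516,349),c3=(526,408),c4=(467,420)).items(): print(n,onz("top",np.array(p)*f,.012))
print("tcp yaw y-axis",arm.get_state()["eef_rot"][:,1] if hasattr(arm.get_state()["eef_rot"],'shape') else 0)
P=arm.camera_params("wrist");print(np.round(P["mtx"],0),-np.array(P["R"]).T@np.array(P["t"]).ravel(),np.round(P["R"],2))
```

```text
spring top [0.55065791 0.13891115 0.062     ]
spring bottom? [0.55241138 0.1365745  0.062     ]
rod tip [ 0.47796418 -0.1572417   0.088     ] [ 0.46905644 -0.1528189   0.088     ]
tab [ 0.55378638 -0.14518329  0.012     ]
c1 [ 0.51342928 -0.10228473  0.012     ]
c2 [ 0.5371159  -0.20850552  0.012     ]
c3 [ 0.4324373  -0.22655557  0.012     ]
c4 [ 0.40935805 -0.12126411  0.012     ]
tcp yaw y-axis [ 4.24888627e-01 -9.05245580e-01 -3.08967384e-04]
[[284.   0. 256.]
 [  0. 284. 193.]
 [  0.   0.   1.]] [ 0.33412113 -0.53511053  0.37439766] [[ 0.43 -0.9  -0.  ]
 [-0.86 -0.41  0.3 ]
 [-0.27 -0.13 -0.95]]
```

>>> play_rows --commands '[{"travel": [2,4.6,0]},{"travel": [4,9.2,0]},{"travel": [6,13.8,0]},{"travel": [8,18.4,0]},{"travel": [10,23,0]},{"travel": [12,27.6,0]},{"travel": [14,32.2,0]},{"travel": [16,36.8,0]},{"travel": [16.5,38.6,0]},{"travel": [16.5,38.6,0]}]'

```text
schema error: expected keys travel, turn, hand
```

```bash
cat > look.py <<'E'
from h import *
import sys,pickle
n=sys.argv[1]
s=arm.get_state();P=arm.camera_params("wrist");im=arm.grab_frame("wrist")
pickle.dump((P,s,im),open(n+".pkl","wb"));cv2.imwrite(f"pics/{n}.png",cv2.resize(im,(800,600),interpolation=cv2.INTER_CUBIC))
print(s["t"],np.round(s["ee_pos"],4),np.round(s["eef_rot"][:,0],3))
E
python3 look.py post1
```

```text
0.3 [ 0.2655 -0.5657  0.2239] [0.905 0.425 0.   ]
```

View pics/post1.png

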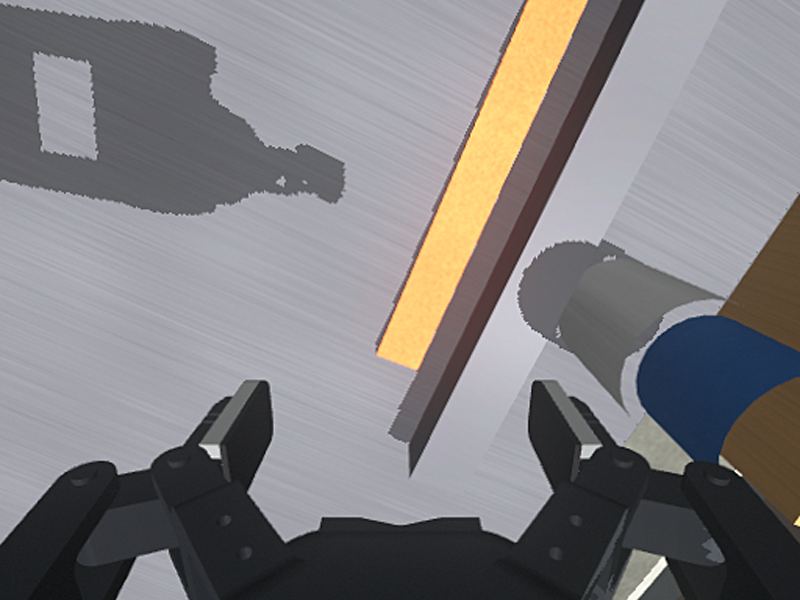

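The move was refused because each row needs every key. The wrist picture shows only the bench strip and the open fingers at the bottom. I'll send it again with full rows.

>>> play_rows --commands '[{"travel": [2,4.6,0],"turn": 0,"hand": 0},{"travel": [4,9.2,0],"turn": 0,"hand": 0},{"travel": [6,13.8,0],"turn": 0,"hand": 0},{"travel": [8,18.4,0],"turn": 0,"hand": 0},{"travel": [10,23,0],"turn": 0,"hand": 0},{"travel": [12,27.6,0],"turn": 0,"hand": 0},{"travel": [14,32.2,0],"turn": 0,"hand": 0},{"travel": [16,36.8,0],"turn": 0,"hand": 0},{"travel": [16.5,38.6,0],"turn": 0,"hand": 0},{"travel": [16.5,38.6,0],"turn": 0,"hand": 0}]'

```text
t: 1.35
ee_pos: [0.4311, -0.1775, 0.2243]
eef_rot: [[0.904, 0.428, 0.0], [0.428, -0.904, -0.0], [0.0, 0.0, -1.0]]
wrist_force: [-0.0, -0.1, 1.0]
finger_gap: 0.0852
finger_force: 0.0
```

```bash
python3 look.py post2
```

```text
1.35 [ 0.4311 -0.1775  0.2243] [0.904 0.428 0.   ]
```

View pics/post2.png

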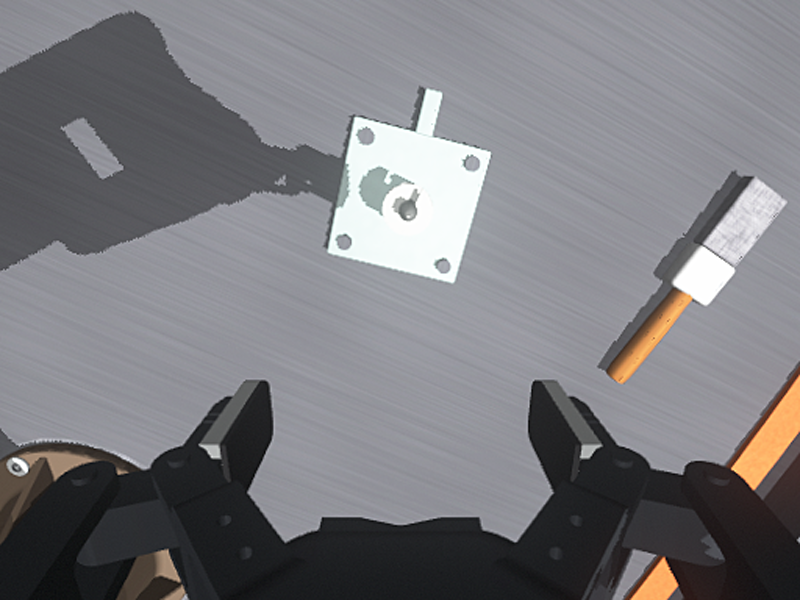

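The plate corners are at (353,115), (491,153), (455,283) and (328,253). The tab end is at (431,90) and the rod tip at (407,210). The upper collar's notch shows near (415,193).

>>> play_rows --commands '[{"travel": [0.8,4.7,0],"turn": 0,"hand": 0},{"travel": [1.7,9.4,0],"turn": 0,"hand": 0},{"travel": [2.5,14.1,0],"turn": 0,"hand": 0},{"travel": [3.4,18.8,0],"turn": 0,"hand": 0},{"travel": [4.2,23.5,0],"turn": 0,"hand": 0},{"travel": [5,28,0],"turn": 0,"hand": 0},{"travel": [5,28.5,0],"turn": 0,"hand": 0},{"travel": [5,28.5,0],"turn": 0,"hand": 0}]'

```text
t: 2.2
ee_pos: [0.4808, 0.1051, 0.2239]
eef_rot: [[0.905, 0.426, -0.0], [0.426, -0.905, -0.0], [-0.0, 0.0, -1.0]]
wrist_force: [0.9, -0.8, -0.1]
finger_gap: 0.0855
finger_force: 0.0
```

```bash
python3 look.py spr
python3 - <<'E'
from h import *
import pickle
P,s,im=pickle.load(open("post2.pkl","rb"));f=.64
o=lambda p,z:onz("wrist",np.array(p)*f,z,P)[:2]
c=[o(p,.012) for p in((353,115),(491,153),(455,283),(328,253))]
print(np.round(c,4),"centre",np.mean(c,0));t=(o((421,88),.012)+o((442,92),.012))/2
d=t-np.mean(c,0);print("tab yaw",np.arctan2(d[1],d[0]),np.hypot(*d));d=c[0]-c[3]+c[1]-c[2];print("edge yaw",np.arctan2(d[1],d[0]))
print("rod tip",o((408,210),.085))
crop=cv2.resize(im[90:180,205:320],(0,0),fx=4,fy=4,interpolation=cv2.INTER_CUBIC)
P,s,im=pickle.load(open("spr.pkl","rb"))
q=proj("wrist",[.5513,.138,.04],P)[0].astype(int);print(q)
x,y=max(0,q[0]-40),max(0,q[1]-40);print("crop at",x,y)
c2=cv2.resize(im[y:y+80,x:x+80],(360,360),interpolation=cv2.INTER_CUBIC)
o=np.zeros((360,820,3),np.uint8);o[:,:460]=crop;o[:,460:]=c2;cv2.imwrite("pics/crops.png",o[:,:800])
E
```

```text
2.2 [0.4808 0.1051 0.2239] [ 0.905  0.426 -0.   ]
[[ 0.5158 -0.0994]
 [ 0.5367 -0.2076]
 [ 0.4316 -0.2305]
 [ 0.4093 -0.1236]] centre [ 0.47333966 -0.16527864]
tab yaw 0.23110205318997212 0.08617261487084835
edge yaw 0.21916408520312558
rod tip [ 0.47537974 -0.16390758]
[254 101]
crop at 214 61
```

View pics/crops.png

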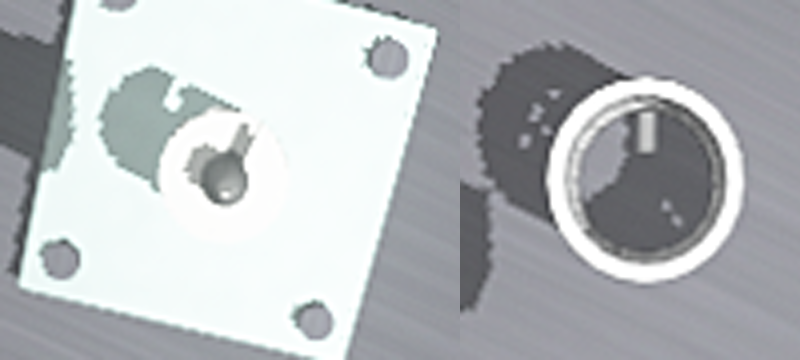

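The left crop shows the upper collar's notch running from the rod to about (245,132). The right crop shows the spring ring centred at (646,181), with its tang running from (647,110) to (647,152).

Run:
```python
from h import *
import pickle
P,s,im=pickle.load(open("spr.pkl","rb"))
o=lambda p,z:onz("wrist",(214+(p[0]-460)/4.5-.4,61+p[1]/4.5-.4),z,P)[:2]
c=o((646,181),.062);r=o((744,181),.062);print("spring axis",c,"outer r",np.hypot(*(r-c)))
a,b=o((647,110),.004),o((647,152),.004);print(a,b)
for d in(a-b,a-c,b-c): print("tang yaw",np.arctan2(d[1],d[0]),np.hypot(*d))
# inner ring bottom
P,s,im=pickle.load(open("post2.pkl","rb"))
o=lambda p,z:onz("wrist",(205+p[0]/4-.4,90+p[1]/4-.4),z,P)[:2]
cc=o((222,176),.062);print("collar centre by image",cc, "rod tip",o((227,180),.088),"plate px of axis at .062",(proj("wrist",[.4738,-.1648,.062],P)[0]-[205,90])*4)
for c in(cc,np.array([.4735,-.1648])):
  for p in((246,130),(240,142),(245,132)):
    d=o(p,.060)-c;print("notch rel",np.arctan2(d[1],d[0])-.222,np.hypot(*d))
```

```text
spring axis [0.55175527 0.13812324] outer r 0.022839987127200548
[0.56911056 0.14620145] [0.55923549 0.14154643]
tang yaw 0.44049946046045874 0.010917243061975
tang yaw 0.4356365385991198 0.01914323828039902
tang yaw 0.4291828610606728 0.008226295615522338
collar centre by image [ 0.47376298 -0.16390864] rod tip [ 0.47555056 -0.16402058] plate px of axis at .062 [223.42486082 175.70586427]
notch rel -0.2699204242411697 0.013666171159720472
notch rel -0.27912381029471023 0.010121824650855827
notch rel -0.27110637038382907 0.013076744536599565
notch rel -0.2049875599845758 0.013915478747709977
notch rel -0.19177471992245085 0.010373034777137587
notch rel -0.2032788147696113 0.013326298267889378
```

>>> play_rows --commands '[{"travel": [3.5,1.6,-3],"turn": 0,"hand": 0},{"travel": [7.1,3.3,-6],"turn": 0,"hand": 0},{"travel": [7.1,3.3,-9],"turn": 0,"hand": 0},{"travel": [7.1,3.3,-12],"turn": 0,"hand": 0},{"travel": [7.1,3.3,-14.5],"turn": 0,"hand": 0},{"travel": [7.1,3.3,-16],"turn": 0,"hand": 0},{"travel": [7.1,3.3,-16],"turn": 0,"hand": 0}]' --force 40

```text
t: 2.95
ee_pos: [0.5509, 0.1358, 0.0623]
eef_rot: [[0.906, 0.423, -0.004], [0.423, -0.906, -0.001], [-0.004, -0.001, -1.0]]
wrist_force: [-1.1, -0.5, 0.7]
finger_gap: 0.0857
finger_force: 0.0
```

```bash
python3 look.py pre; python3 -c "
from h import *
print(arm.tip_extent,arm.get_state()['finger_gap'],np.round(arm.get_state()['joint_pos'],2))
import pickle
P,s,im=pickle.load(open('pre.pkl','rb'));print(proj('wrist',[.5518,.1381,.062],P)/.64)
"
```

```text
2.95 [0.5509 0.1358 0.0623] [ 0.906  0.423 -0.004]
0.022 0.08550215862814085 [ 0.13  0.62  1.85 -0.    0.68  1.26]
[[391.33583797 368.0793557 ]]
```

View pics/pre.png

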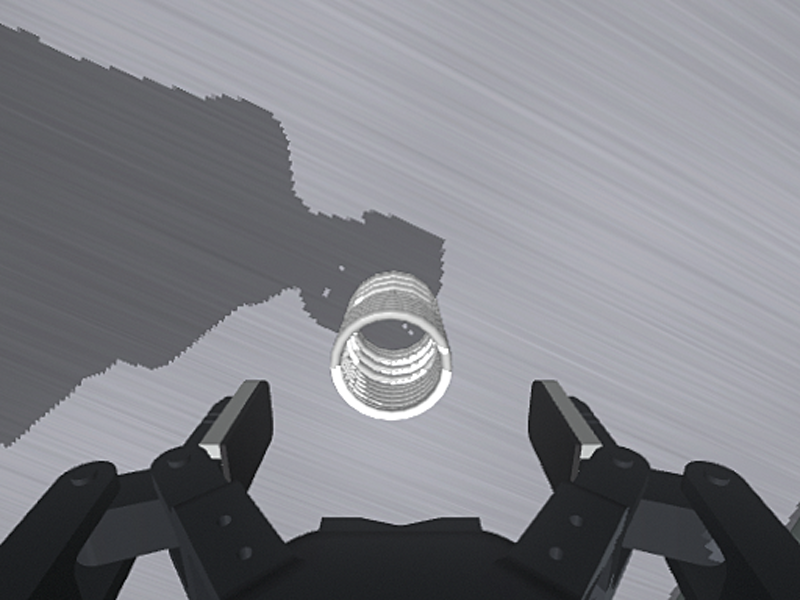

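The ring centre is at (391,366), which matches my prediction. I'll check how deep the fingertips reach from the pad corner at (270,382).

```bash
python3 -c "
from h import *
import pickle
P,s,im=pickle.load(open('pre.pkl','rb'));T=s['eef_rot'];p=s['ee_pos']
for h in(.005,.009,.013,.018,.022):
  print(h,[np.round(proj('wrist',p+T@np.array([x,y,h]),P)[0]/.64).tolist() for x in(.011,-.011) for y in(-.0427,.0427)])
"
```

```text
0.005 [[283.0, 340.0], [509.0, 340.0], [288.0, 392.0], [505.0, 392.0]]
0.009 [[286.0, 336.0], [507.0, 336.0], [290.0, 387.0], [502.0, 387.0]]
0.013 [[288.0, 332.0], [504.0, 333.0], [292.0, 382.0], [500.0, 383.0]]
0.018 [[291.0, 328.0], [502.0, 328.0], [295.0, 377.0], [498.0, 377.0]]
0.022 [[293.0, 324.0], [499.0, 325.0], [297.0, 373.0], [496.0, 373.0]]
```

>>> play_rows --commands '[{"travel": [0.1,0.2,0.3],"turn": 0,"hand": 0},{"travel": [0.1,0.2,0.3],"turn": 0,"hand": 0.3},{"travel": [0.1,0.2,0.3],"turn": 0,"hand": 0.6},{"travel": [0.1,0.2,0.3],"turn": 0,"hand": 0.6},{"travel": [0.1,0.2,0.3],"turn": 0,"hand": 0.6},{"travel": [0.1,0.2,0.3],"turn": 0,"hand": 0.6}]' --force 40

```text
t: 3.6
ee_pos: [0.5526, 0.1403, 0.0672]
eef_rot: [[0.905, 0.425, 0.0], [0.425, -0.905, -0.0], [0.0, 0.0, -1.0]]
wrist_force: [-0.8, 0.5, 0.1]
finger_gap: 0.0343
finger_force: 0.0
```

```bash
python3 look.py grip
```

```text
3.6 [0.5526 0.1403 0.0672] [0.905 0.425 0.   ]
```

View pics/grip.png

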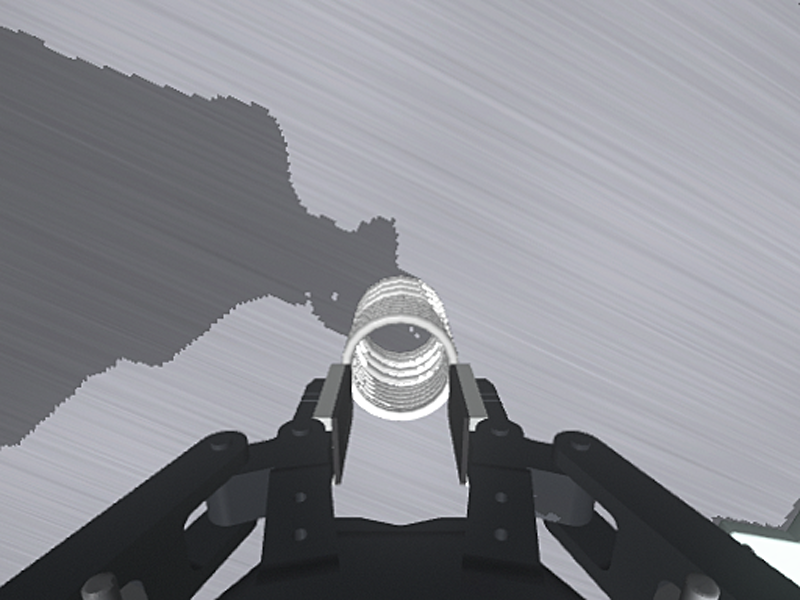

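The pads closed above the spring: the gap is 34 mm with no force, and the tips are at (350,365) and (450,365). The tips stand higher than expected, so I'll measure their height from this picture.

```bash
python3 -c "
from h import *
import pickle
P,s,im=pickle.load(open('grip.pkl','rb'));T=s['eef_rot'];p=s['ee_pos']
for h in(.022,.005,-.005,-.01,-.015,-.02,-.025,-.035,-.045,-.055):
  print(h,[np.round(proj('wrist',p+T@np.array([x,y,h]),P)[0]/.64).tolist() for x in(.011,-.011) for y in(-.01715,.01715)])
print(proj('wrist',[.5518,.1381,.062],P)/.64)
"; ls
```

```text
0.022 [[355.0, 324.0], [438.0, 325.0], [356.0, 373.0], [436.0, 373.0]]
0.005 [[351.0, 340.0], [442.0, 340.0], [352.0, 392.0], [440.0, 392.0]]
-0.005 [[348.0, 351.0], [444.0, 351.0], [350.0, 405.0], [442.0, 406.0]]
-0.01 [[346.0, 357.0], [445.0, 357.0], [348.0, 413.0], [443.0, 413.0]]
-0.015 [[344.0, 363.0], [447.0, 363.0], [347.0, 420.0], [445.0, 420.0]]
-0.02 [[342.0, 370.0], [448.0, 370.0], [345.0, 428.0], [446.0, 429.0]]
-0.025 [[340.0, 377.0], [450.0, 377.0], [343.0, 437.0], [448.0, 437.0]]
-0.035 [[336.0, 393.0], [454.0, 393.0], [339.0, 456.0], [451.0, 456.0]]
-0.045 [[331.0, 411.0], [458.0, 411.0], [335.0, 478.0], [455.0, 478.0]]
-0.055 [[325.0, 432.0], [463.0, 432.0], [330.0, 503.0], [459.0, 504.0]]
[[400.36922825 370.31584921]]
grip.pkl
h.py
look.py
pics
post1.pkl
post2.pkl
pre.pkl
spr.pkl
```

>>> play_rows --commands '[{"travel": [0,0,0],"turn": 0,"hand": 0},{"travel": [0,0,0],"turn": 0,"hand": 0},{"travel": [0,0,0],"turn": 0,"hand": 0},{"travel": [0,0,-1.9],"turn": 0,"hand": 0},{"travel": [0,0,-3.7],"turn": 0,"hand": 0},{"travel": [0,0,-3.7],"turn": 0,"hand": 0.3},{"travel": [0,0,-3.7],"turn": 0,"hand": 0.7},{"travel": [0,0,-3.7],"turn": 0,"hand": 0.7},{"travel": [0,0,-3.7],"turn": 0,"hand": 0.7}]' --force 40

```text
t: 4.55
ee_pos: [0.5529, 0.1402, 0.031]
eef_rot: [[0.905, 0.425, 0.001], [0.425, -0.905, 0.0], [0.001, 0.001, -1.0]]
wrist_force: [-0.7, -0.6, 0.2]
finger_gap: 0.0446
finger_force: 44.3
```

```bash
python3 look.py grip2; python3 -c "
import cv2
a=cv2.imread('pics/grip2.png');cv2.imwrite('pics/grip2c.png',a[180:560,200:600])"
```

```text
4.55 [0.5529 0.1402 0.031 ] [0.905 0.425 0.001]
```

View pics/grip2c.png

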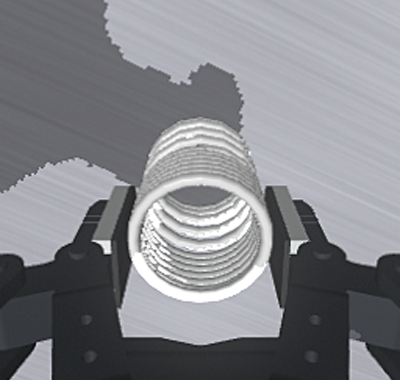

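Gripped: gap 44.6 mm at 44 N, with the ring centred at about (401,420) in the full picture.

Run:
```python
from h import *
import pickle
P,s,im=pickle.load(open("grip2.pkl","rb"));T=s["eef_rot"];p=s["ee_pos"]
# fit ring: project circle at z=.062 and least squares vs clicked outer points (full 800x600)
pts=np.array([(331,420),(471,418),(401,358),(401,482)])*.64-.2
from scipy.optimize import least_squares
th=np.linspace(0,2*np.pi,180)
def f(c):
    q=proj("wrist",np.c_[c[0]+.023*np.cos(th),c[1]+.023*np.sin(th),np.full(180,c[2])],P)
    return [q[:,0].min()-pts[0,0],q[:,0].max()-pts[1,0],q[:,1].min()-pts[2,1],q[:,1].max()-pts[3,1]]
r=least_squares(f,[.552,.138,.062],x_scale=.01);print(r.x,r.fun)
r2=least_squares(lambda c:f([*c,.061]),[.552,.138],x_scale=.01);print(r2.x)
d=T.T@(np.r_[r2.x,.062]-p);print("off tool",d)
yaw=-.03
Tn=np.array([[np.cos(yaw),np.sin(yaw)],[np.sin(yaw),-np.cos(yaw)]])
print("TCP target",np.array([.4742,-.1645])-Tn@d[:2], "shift",np.array([.4742,-.1645])-Tn@d[:2]-p[:2])
```

```text
[0.54829869 0.13617671 0.0553651 ] [-0.36267319  0.36277102  0.39582394 -0.44027103]
[0.55130196 0.13760583]
off tool [-0.00256967  0.00170968 -0.03101666]
TCP target [ 0.47681979 -0.16286817] shift [-0.07612311 -0.3031154 ]
```

>>> play_rows --commands '[{"travel": [0,0,3],"turn": 0,"hand": 0.7},{"travel": [0,0,7],"turn": 0,"hand": 0.7},{"travel": [-1.3,-3.3,11],"turn": -0.06,"hand": 0.7},{"travel": [-3,-7.5,12],"turn": -0.14,"hand": 0.7},{"travel": [-4.7,-11.7,12],"turn": -0.2,"hand": 0.7},{"travel": [-6.4,-15.9,12],"turn": -0.26,"hand": 0.7},{"travel": [-8.1,-20.1,12],"turn": -0.33,"hand": 0.7},{"travel": [-9.8,-24.3,12],"turn": -0.4,"hand": 0.7},{"travel": [-11.5,-28.3,12],"turn": -0.47,"hand": 0.7},{"travel": [-12.3,-30.3,12],"turn": -0.47,"hand": 0.7}]'

```text
t: 5.6
ee_pos: [0.4283, -0.1652, 0.1506]
eef_rot: [[0.999, -0.036, 0.001], [-0.036, -0.999, -0.001], [0.001, 0.001, -1.0]]
wrist_force: [1.5, -0.1, -0.9]
finger_gap: 0.045
finger_force: 44.2
```

>>> play_rows --commands '[{"travel": [0,0,0],"turn": 0,"hand": 0.7},{"travel": [0,0,0],"turn": 0,"hand": 0.7},{"travel": [0,0,0],"turn": 0,"hand": 0.7}]'

```text
t: 5.9
ee_pos: [0.4298, -0.1622, 0.1503]
eef_rot: [[1.0, -0.03, 0.0], [-0.03, -1.0, -0.0], [0.0, 0.0, -1.0]]
wrist_force: [0.9, 1.0, -0.8]
finger_gap: 0.0446
finger_force: 44.2
```

```bash
python3 look.py over
```

```text
5.9 [ 0.4298 -0.1622  0.1503] [ 1.   -0.03  0.  ]
```

View pics/over.png

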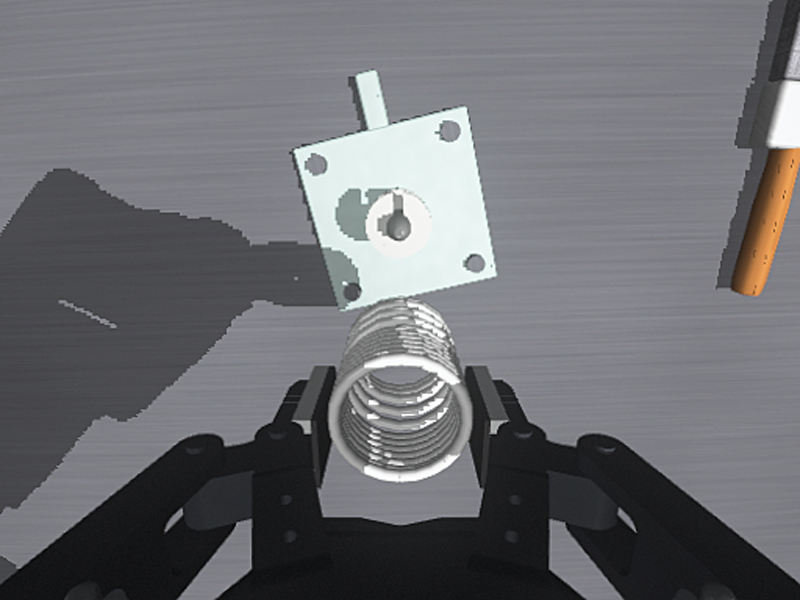

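The plate corners are at (293,149), (467,106), (497,275) and (341,310). The rod tip is at (399,228), and the upper notch points straight up the image at (398,205). The held ring spans columns 328–473 and rows 354–482. I'll work out the offset within this one image.

Run:
```python
from h import *
import pickle
from scipy.optimize import least_squares
P,s,im=pickle.load(open("over.pkl","rb"));T=s["eef_rot"];p=s["ee_pos"]
pts=np.array([(328,418),(473,418),(400,354),(400,482)])*.64-.2
th=np.linspace(0,2*np.pi,180)
def f(c):
    q=proj("wrist",np.c_[c[0]+.023*np.cos(th),c[1]+.023*np.sin(th),np.full(180,c[2])],P)
    return [q[:,0].min()-pts[0,0],q[:,0].max()-pts[1,0],q[:,1].min()-pts[2,1],q[:,1].max()-pts[3,1]]
r=least_squares(f,[.43,-.16,.18],x_scale=.01);print(r.x,r.fun)
for z in(.178,.181):
  r2=least_squares(lambda c:f([*c,z]),[.43,-.16],x_scale=.01);print(z,r2.x)
o=lambda a,z:onz("wrist",np.array(a)*.64-.2,z,P)[:2]
c=np.array([o(a,.012) for a in((293,149),(467,106),(497,275),(341,310))])
m=(c[0]+c[1]+c[2]+c[3])/4
print(np.round(c,4),"plate",m,"side lens",[np.linalg.norm(c[i]-c[i-1]) for i in range(4)])
d=(o((355,75),.012)+o((376,70),.012))/2-m;print("tabyaw",np.arctan2(d[1],d[0]),np.hypot(*d))
d=c[0]-c[3]+c[1]-c[2];print("edge yaw",np.arctan2(d[1],d[0]))
print("tip",o((398.5,222),.088),o((398.5,228),.084))
# collar by bright segmentation
x0,y0=np.array([398,222])*.64
g=cv2.cvtColor(im,cv2.COLOR_BGR2GRAY); print("collar L/R/T/B centre",o(((365+432)/2,(187+258)/2),.062), o((365,222),.062),o((432,222),.062))
n=o((398,195),.062);print("notch yaw about plate/collar",[np.arctan2(*(n-k)[::-1]) for k in(m,o((398.5,222.5),.062))])
```

```text
[ 0.42772435 -0.16405893  0.17865089] [-0.28665329  0.28681708  0.31225523 -0.34863297]
0.178 [ 0.42734365 -0.16404831]
0.181 [ 0.42909591 -0.16409719]
[[ 0.516  -0.1003]
 [ 0.5375 -0.2075]
 [ 0.4319 -0.229 ]
 [ 0.4103 -0.1229]] plate [ 0.47390731 -0.16490511] side lens [np.float64(0.1080518197107653), np.float64(0.10939122235039789), np.float64(0.10773053229567153), np.float64(0.10822983302199694)]
tabyaw 0.20742978078170432 0.08565232704506985
edge yaw 0.20584352861487376
tip [ 0.47859625 -0.16466786] [ 0.47518957 -0.16455033]
collar L/R/T/B centre [ 0.47504272 -0.16446977] [ 0.47584392 -0.14660472] [ 0.47479079 -0.18235034]
notch yaw about plate/collar [np.float64(0.016824780069082678), np.float64(-0.012152475424843165)]
```

>>> play_rows --commands '[{"travel": [2.3,0,0],"turn": 0,"hand": 0.7},{"travel": [4.5,-0.1,0],"turn": 0.02,"hand": 0.7},{"travel": [4.5,-0.1,-1.5],"turn": 0.02,"hand": 0.7},{"travel": [4.5,-0.1,-2.6],"turn": 0.02,"hand": 0.7},{"travel": [4.5,-0.1,-3.6],"turn": 0.02,"hand": 0.7},{"travel": [4.5,-0.1,-4.2],"turn": 0.02,"hand": 0.7},{"travel": [4.5,-0.1,-4.7],"turn": 0.02,"hand": 0.7},{"travel": [4.5,-0.1,-5.1],"turn": 0.02,"hand": 0.7},{"travel": [4.5,-0.1,-5.1],"turn": 0.02,"hand": 0.7}]'

```text
t: 6.85
ee_pos: [0.4744, -0.1638, 0.0989]
eef_rot: [[1.0, -0.011, -0.0], [-0.011, -1.0, 0.0], [-0.0, -0.0, -1.0]]
wrist_force: [-0.3, -0.1, -1.3]
finger_gap: 0.0447
finger_force: 44.2
```

```bash
cat > st.py <<'E'
from h import *
s=arm.get_state();r=s["eef_rot"]
print("t",s["t"],"pos mm",np.round(s["ee_pos"]*1e3,2),"u",round(s["ee_pos"][2]*1e3-31,2),"yaw",round(float(np.arctan2(r[1,0],r[0,0])),4),"F",np.round(s["wrist_force"],2),"M",np.round(s["wrist_torque"],3))
E
python3 st.py
```

```text
t 6.85 pos mm [ 474.4  -163.81   98.86] u 67.86 yaw -0.0114 F [-0.35 -0.06 -1.28] M [-0.009 -0.055  0.06 ]
```

>>> play_rows --commands '[{"travel": [0,0,-0.3],"turn": 0,"hand": 0.7},{"travel": [0,0,-0.5],"turn": 0,"hand": 0.7},{"travel": [0,0,-0.7],"turn": 0,"hand": 0.7},{"travel": [0,0,-0.9],"turn": 0,"hand": 0.7},{"travel": [0,0,-1.0],"turn": 0,"hand": 0.7},{"travel": [0,0,-1.0],"turn": 0,"hand": 0.7}]'

```text
t: 7.45
ee_pos: [0.4744, -0.1635, 0.089]
eef_rot: [[1.0, -0.011, -0.0], [-0.011, -1.0, 0.0], [-0.0, -0.0, -1.0]]
wrist_force: [-0.1, 1.2, 0.1]
finger_gap: 0.0449
finger_force: 44.9
```

```bash
python3 st.py
```

```text
t 7.45 pos mm [ 474.38 -163.52   88.99] u 57.99 yaw -0.0113 F [-0.14  1.2   0.06] M [ 0.553 -0.045  0.103]
```

>>> play_rows --commands '[{"travel": [0,0.05,0],"turn": 0,"hand": 0.7},{"travel": [0,0.05,0],"turn": 0,"hand": 0.7}]'

```text
t: 7.65
ee_pos: [0.4746, -0.1633, 0.0891]
eef_rot: [[1.0, -0.011, -0.0], [-0.011, -1.0, -0.0], [-0.0, 0.0, -1.0]]
wrist_force: [-0.3, 0.5, -0.9]
finger_gap: 0.0447
finger_force: 44.8
```

```bash
python3 st.py
```

```text
t 7.65 pos mm [ 474.57 -163.28   89.09] u 58.09 yaw -0.011 F [-0.31  0.48 -0.88] M [0.05  0.031 0.011]
```

>>> play_rows --commands '[{"travel": [0,0.05,0],"turn": 0,"hand": 0.7},{"travel": [0,0.05,0],"turn": 0,"hand": 0.7}]'

```text
t: 7.85
ee_pos: [0.4746, -0.1628, 0.0891]
eef_rot: [[1.0, -0.011, 0.0], [-0.011, -1.0, -0.0], [0.0, 0.0, -1.0]]
wrist_force: [0.5, 0.4, -2.1]
finger_gap: 0.0449
finger_force: 44.8
```

```bash
python3 st.py
```

```text
t 7.85 pos mm [ 474.6  -162.81   89.13] u 58.13 yaw -0.0112 F [ 0.45  0.42 -2.14] M [ 0.013  0.046 -0.044]
```

>>> play_rows --commands '[{"travel": [0,0,-0.2],"turn": 0,"hand": 0.7},{"travel": [0,0,-0.4],"turn": 0,"hand": 0.7},{"travel": [0,0,-0.6],"turn": 0,"hand": 0.7},{"travel": [0,0,-0.8],"turn": 0,"hand": 0.7},{"travel": [0,0,-0.8],"turn": 0,"hand": 0.7}]'

```text
t: 8.35
ee_pos: [0.4744, -0.1627, 0.0808]
eef_rot: [[1.0, -0.011, -0.001], [-0.011, -1.0, 0.0], [-0.001, -0.0, -1.0]]
wrist_force: [0.2, 0.8, -0.8]
finger_gap: 0.0448
finger_force: 44.8
```

```bash
python3 st.py
```

```text
t 8.35 pos mm [ 474.44 -162.75   80.78] u 49.78 yaw -0.0112 F [ 0.21  0.76 -0.84] M [ 0.051 -0.059 -0.042]
```

>>> play_rows --commands '[{"travel": [0,0,-0.3],"turn": 0,"hand": 0.7},{"travel": [0,0,-0.5],"turn": 0,"hand": 0.7},{"travel": [0,0.02,-0.5],"turn": 0.14,"hand": 0.7},{"travel": [-0.01,0.04,-0.5],"turn": 0.28,"hand": 0.7},{"travel": [-0.01,0.06,-0.5],"turn": 0.4,"hand": 0.7},{"travel": [-0.01,0.06,-0.5],"turn": 0.4,"hand": 0.7}]'

```text
t: 8.95
ee_pos: [0.4745, -0.1622, 0.076]
eef_rot: [[0.925, 0.381, -0.0], [0.381, -0.925, -0.0], [-0.0, 0.0, -1.0]]
wrist_force: [0.3, -0.5, -0.5]
finger_gap: 0.0448
finger_force: 44.8
```

```bash
python3 st.py
```

```text
t 8.95 pos mm [ 474.47 -162.18   76.01] u 45.01 yaw 0.3906 F [ 0.35 -0.55 -0.51] M [-0.018 -0.006 -0.03 ]
```

>>> play_rows --commands '[{"travel": [-0.01,0.02,-0.2],"turn": 0.14,"hand": 0.7},{"travel": [-0.02,0.04,-0.4],"turn": 0.28,"hand": 0.7},{"travel": [-0.02,0.04,-0.6],"turn": 0.32,"hand": 0.7},{"travel": [-0.02,0.04,-0.8],"turn": 0.32,"hand": 0.7},{"travel": [-0.02,0.04,-1.0],"turn": 0.32,"hand": 0.7},{"travel": [-0.02,0.04,-1.2],"turn": 0.32,"hand": 0.7},{"travel": [-0.02,0.04,-1.2],"turn": 0.32,"hand": 0.7}]'

```text
t: 9.65
ee_pos: [0.4743, -0.1618, 0.064]
eef_rot: [[0.76, 0.65, 0.0], [0.65, -0.76, -0.0], [-0.0, 0.0, -1.0]]
wrist_force: [-0.3, 0.0, 2.9]
finger_gap: 0.045
finger_force: 45.1
```

```bash
python3 st.py
```

```text
t 9.65 pos mm [ 474.26 -161.83   64.03] u 33.03 yaw 0.7074 F [-0.32  0.02  2.92] M [-0.055  0.047 -0.023]
```

>>> play_rows --commands '[{"travel": [0,0.01,0],"turn": 0.04,"hand": 0.7},{"travel": [0,0.01,0],"turn": 0.08,"hand": 0.7},{"travel": [0,0.01,0],"turn": 0.08,"hand": 0.7}]'

```text
t: 9.95
ee_pos: [0.4746, -0.162, 0.0644]
eef_rot: [[0.705, 0.709, 0.001], [0.709, -0.705, -0.001], [0.0, 0.001, -1.0]]
wrist_force: [0.9, -1.4, 2.3]
finger_gap: 0.0448
finger_force: 45.1
```

>>> play_rows --commands '[{"travel": [0,0,0],"turn": 0,"hand": 0.7}]'

```text
t: 10.05
ee_pos: [0.4745, -0.1619, 0.0643]
eef_rot: [[0.706, 0.708, 0.001], [0.708, -0.706, -0.001], [0.0, 0.001, -1.0]]
wrist_force: [-0.5, -1.5, 2.0]
finger_gap: 0.0448
finger_force: 45.1
```

```bash
python3 st.py
```

```text
t 10.05 pos mm [ 474.54 -161.89   64.31] u 33.31 yaw 0.7871 F [-0.47 -1.48  1.95] M [-0.245 -0.155 -0.029]
```

>>> play_rows --commands '[{"travel": [-0.01,-0.02,-0.05],"turn": 0.04,"hand": 0.7},{"travel": [-0.01,-0.02,-0.05],"turn": 0.08,"hand": 0.7},{"travel": [-0.01,-0.02,-0.05],"turn": 0.08,"hand": 0.7}]'

```text
t: 10.35
ee_pos: [0.4739, -0.1617, 0.0634]
eef_rot: [[0.646, 0.763, -0.001], [0.763, -0.646, 0.0], [-0.0, -0.001, -1.0]]
wrist_force: [-0.6, -0.4, -0.4]
finger_gap: 0.045
finger_force: 45.2
```

```bash
python3 st.py
```

```text
t 10.35 pos mm [ 473.87 -161.69   63.42] u 32.42 yaw 0.8682 F [-0.59 -0.35 -0.44] M [-0.05  -0.031 -0.025]
```

>>> play_rows --commands '[{"travel": [0,0,0],"turn": 0.04,"hand": 0.7},{"travel": [0,0,0],"turn": 0.08,"hand": 0.7},{"travel": [0,0,0],"turn": 0.08,"hand": 0.7}]'

```text
t: 10.65
ee_pos: [0.4743, -0.1619, 0.0635]
eef_rot: [[0.584, 0.812, 0.0], [0.812, -0.584, -0.0], [0.0, 0.0, -1.0]]
wrist_force: [1.5, -1.3, -1.6]
finger_gap: 0.045
finger_force: 45.2
```

```bash
python3 st.py
```

```text
t 10.65 pos mm [ 474.28 -161.92   63.54] u 32.54 yaw 0.9475 F [ 1.53 -1.28 -1.62] M [-0.117 -0.263 -0.075]
```

>>> play_rows --commands '[{"travel": [0,0,0],"turn": -0.06,"hand": 0.7},{"travel": [0,0,0],"turn": -0.06,"hand": 0.7}]'

```text
t: 10.85
ee_pos: [0.474, -0.1618, 0.0635]
eef_rot: [[0.633, 0.774, -0.0], [0.774, -0.633, 0.0], [-0.0, -0.001, -1.0]]
wrist_force: [-0.1, -0.0, -1.3]
finger_gap: 0.0448
finger_force: 45.3
```

```bash
python3 st.py
```

```text
t 10.85 pos mm [ 473.96 -161.75   63.53] u 32.53 yaw 0.8857 F [-0.13 -0.   -1.28] M [-0.009 -0.03   0.019]
```

>>> play_rows --commands '[{"travel": [0,0,-0.15],"turn": 0,"hand": 0.7},{"travel": [0,0,-0.3],"turn": 0,"hand": 0.7},{"travel": [0,0,-0.3],"turn": 0,"hand": 0.7}]'

```text
t: 11.15
ee_pos: [0.474, -0.1618, 0.0604]
eef_rot: [[0.63, 0.776, -0.0], [0.776, -0.63, 0.0], [-0.0, -0.0, -1.0]]
wrist_force: [0.1, -0.5, -0.4]
finger_gap: 0.0448
finger_force: 45.3
```

```bash
python3 st.py
```

```text
t 11.15 pos mm [ 474.   -161.82   60.37] u 29.37 yaw 0.889 F [ 0.07 -0.49 -0.42] M [-0.072 -0.053  0.007]
```

>>> play_rows --commands '[{"travel": [0,0,-0.3],"turn": 0,"hand": 0.7},{"travel": [0,0,-0.6],"turn": 0,"hand": 0.7},{"travel": [0,0,-0.9],"turn": 0,"hand": 0.7},{"travel": [0,0,-1.2],"turn": 0,"hand": 0.7},{"travel": [0,0,-1.5],"turn": 0,"hand": 0.7},{"travel": [0,0,-1.5],"turn": 0,"hand": 0.7}]'

```text
t: 11.75
ee_pos: [0.474, -0.1618, 0.0452]
eef_rot: [[0.63, 0.776, -0.001], [0.776, -0.63, 0.0], [-0.0, -0.001, -1.0]]
wrist_force: [-0.2, -0.7, -1.2]
finger_gap: 0.0443
finger_force: 45.3
```

```bash
python3 st.py
```

```text
t 11.75 pos mm [ 474.01 -161.84   45.19] u 14.19 yaw 0.8888 F [-0.16 -0.66 -1.22] M [ 0.046 -0.009 -0.004]
```

>>> play_rows --commands '[{"travel": [0,0,-0.2],"turn": 0,"hand": 0.7},{"travel": [0,0,-0.4],"turn": 0,"hand": 0.7},{"travel": [0,0,-0.4],"turn": 0,"hand": 0.7}]'

```text
t: 12.05
ee_pos: [0.4742, -0.1619, 0.0416]
eef_rot: [[0.63, 0.776, 0.0], [0.776, -0.63, -0.0], [0.0, 0.0, -1.0]]
wrist_force: [-0.2, 0.1, 2.7]
finger_gap: 0.0447
finger_force: 45.6
```

```bash
python3 st.py
```

```text
t 12.05 pos mm [ 474.23 -161.92   41.57] u 10.57 yaw 0.8888 F [-0.17  0.07  2.69] M [ 0.035 -0.004 -0.051]
```

>>> play_rows --commands '[{"travel": [0,-0.01,0.08],"turn": -0.1,"hand": 0.7},{"travel": [0.01,-0.02,0.08],"turn": -0.23,"hand": 0.7},{"travel": [0.02,-0.03,0.08],"turn": -0.36,"hand": 0.7},{"travel": [0.02,-0.05,0.08],"turn": -0.49,"hand": 0.7},{"travel": [0.03,-0.06,0.08],"turn": -0.62,"hand": 0.7},{"travel": [0.03,-0.06,0.08],"turn": -0.67,"hand": 0.7},{"travel": [0.03,-0.06,0.08],"turn": -0.67,"hand": 0.7}]'

```text
t: 12.75
ee_pos: [0.4747, -0.1626, 0.0426]
eef_rot: [[0.976, 0.216, 0.001], [0.216, -0.976, -0.0], [0.0, 0.0, -1.0]]
wrist_force: [0.6, -0.8, 0.9]
finger_gap: 0.0449
finger_force: 45.5
```

```bash
python3 st.py
python3 - <<'E'
from h import *
import pickle
for n in("post2","over"):
    P,s,im=pickle.load(open(n+".pkl","rb"))
    hsv=cv2.cvtColor(im,cv2.COLOR_BGR2HSV)
    # plate edges: rectify bench-top plane z=.012 at 0.25mm/px and fit edges
    X,Y=np.meshgrid(np.arange(.39,.57,.00025),np.arange(-.25,-.08,.00025))
    q=proj("wrist",np.c_[X.ravel(),Y.ravel(),np.full(X.size,.012)],P).astype(np.float32).reshape(*X.shape,2)
    w=cv2.remap(im,q[...,0],q[...,1],cv2.INTER_LINEAR).astype(int)
    m=((w[...,1]-w[...,2]>6)&(w[...,1]>120)).astype(np.uint8)
    m=cv2.morphologyEx(m,cv2.MORPH_CLOSE,np.ones((15,15)))
    body=cv2.morphologyEx(m,cv2.MORPH_OPEN,np.ones((90,90)))
    tab=cv2.morphologyEx(m&~cv2.dilate(body,np.ones((9,9))),cv2.MORPH_OPEN,np.ones((25,25)))
    k=max(cv2.findContours(body,0,2)[0],key=cv2.contourArea);(c,sz,a)=cv2.minAreaRect(k)
    print(n,"plate",.39+c[0]*.00025,-.25+c[1]*.00025,np.array(sz)*.25,"ang",np.radians(a),np.radians(a)-np.pi/2)
    ks=cv2.findContours(tab,0,2)[0]
    if ks:
        k=max(ks,key=cv2.contourArea);(d,sz,a)=cv2.minAreaRect(k);print("tab bearing",np.arctan2(d[1]-c[1],d[0]-c[0]),np.array(sz)*.25,np.radians(a),np.radians(a)-np.pi/2)
E
```

```text
t 12.75 pos mm [ 474.67 -162.6    42.58] u 11.58 yaw 0.2182 F [ 0.59 -0.8   0.86] M [-0.079 -0.135 -0.004]
post2 plate 0.4589822235107422 -0.13493790435791014 [93.31046295 46.93005371] ang 0.188221506623413 -1.3825748201714836
tab bearing 0.05026651038738901 [56.12781525 61.56476212] 0.009661535436779055 -1.5611347913581175
over plate 0.47519128417968753 -0.1641361083984375 [113.06860352 110.78479004] ang 0.18697927513294552 -1.383817051661951
tab bearing 0.19952461133507585 [29.93763161 14.39880562] 0.19468553122125332 -1.3761107955736431
```

>>> play_rows --commands '[{"travel": [0,0,0],"turn": -0.01,"hand": 0.7},{"travel": [0,0,0],"turn": -0.01,"hand": 0.7},{"travel": [0,0,0],"turn": -0.01,"hand": 0.4},{"travel": [0,0,0],"turn": -0.01,"hand": 0},{"travel": [0,0,0],"turn": -0.01,"hand": 0},{"travel": [0,0,0],"turn": -0.01,"hand": 0}]'

```text
t: 13.35
ee_pos: [0.4744, -0.1624, 0.0424]
eef_rot: [[0.978, 0.207, -0.0], [0.207, -0.978, 0.0], [-0.0, -0.0, -1.0]]
wrist_force: [0.5, -0.4, -0.9]
finger_gap: 0.0853
finger_force: 0.0
```

>>> play_rows --commands '[{"travel": [0,0,2],"turn": 0,"hand": 0},{"travel": [0,0,5],"turn": 0,"hand": 0},{"travel": [0,0,9],"turn": 0,"hand": 0},{"travel": [-2,0,13],"turn": 0,"hand": 0},{"travel": [-4,0,16],"turn": 0,"hand": 0},{"travel": [-4,0,16],"turn": 0,"hand": 0},{"travel": [-4,0,16],"turn": 0,"hand": 0}]'

```text
t: 14.05
ee_pos: [0.4345, -0.1626, 0.2029]
eef_rot: [[0.978, 0.207, 0.001], [0.207, -0.978, -0.001], [0.001, 0.001, -1.0]]
wrist_force: [0.2, -0.7, -0.5]
finger_gap: 0.0852
finger_force: 0.0
```

```bash
python3 st.py; python3 look.py fin; python3 -c "
import cv2,pickle
from h import *
P,s,im=pickle.load(open('fin.pkl','rb'))
q=proj('wrist',[.474,-.1645,.04],P)[0].astype(int);x,y=max(0,q[0]-75),max(0,q[1]-75)
print(x,y);cv2.imwrite('pics/finc.png',cv2.resize(im[y:y+150,x:x+150],(600,600),interpolation=cv2.INTER_CUBIC))"
```

```text
t 14.05 pos mm [ 434.47 -162.6   202.87] u 171.87 yaw 0.2084 F [ 0.16 -0.66 -0.46] M [ 0.018  0.038 -0.033]
14.05 [ 0.4345 -0.1626  0.2029] [0.978 0.207 0.001]
188 64
```

View pics/finc.png

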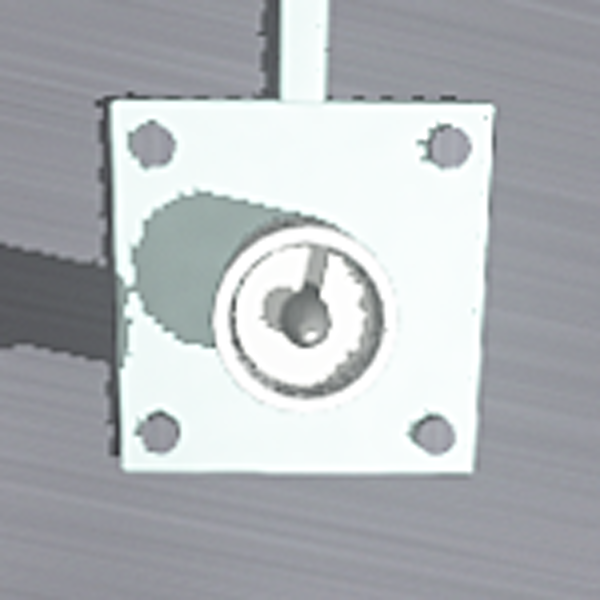

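The plate's edges run square to the image, so the tool yaw at release matches the post. The spring ring sits concentric around the rod at (305,315), at about its home height.

```bash
python3 -c "
from station import arm
print(arm.finish_job())"
```

```text
the job is handed in; nothing more can be done
None
```

I fitted the spring over both collars onto the base plate, turned its tang back in line with the tab, let go, and handed the job in at about 14 s; the highest contact force I read was about 4 N, though the tang itself is hidden under the collars in the last picture.

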